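# Set the sealing time on the sweet-shop bag sealer

## Task

The next sweets go into medium-thick bags: set the bag sealer's pull-to-set dial to the middle one of its three dots. Pull the dial up to its stop to unlock it and turn it clockwise to the middle dot; the scale label sits a little askew, so from there ease it on clockwise with light pressure until you feel the first lock slot past that dot, and push the dial fully home in it. Never force the dial against its lock or stops, and leave the press bar and everything else as it is.

Things in the scene. Friction and masses are not known exactly. Their poses are not given: they have to be found in the camera images.
- sealer: white table-top bag sealer, 75 mm high, fixed. Origin: on the table, under the dial's axis; z up. Housing: x -70 to 125 mm, y -195 to 265 mm. Flat grey panel on top, dial at x = y = 0, a rocker switch and two lamps (8 mm high) at y = 90 to 157 mm. Its aluminium press bar lies along y at x = 79 to 117 mm, at most 145 mm above the table
- dial: black dial: round skirt 56 mm across, its top 9.5 mm above the panel; on it a straight grip bar 46 mm long, 13 mm thick, up to 44.5 mm above the panel, centred on the axis. Origin: on its vertical axis, level with the panel (75 mm above the table) when home, rising with the dial. x runs along the grip bar to the pointer end (white line on bar and skirt), z up
- dial_out (a joint): how far the dial is pulled up, m: 0 home (its pin stands 8 mm deep in a slotted lock ring inside, so it cannot leave its slot), 0.008 when the pin rests on the ring between slots, about 0.011 at the upper stop. No spring; slide friction of about 4 N holds it where it is left. Ring and stops are rigid: more than 20 N against them, beyond that friction, is forcing
- dial_turn (a joint): dial angle, rad, growing clockwise from above (against yaw), friction 0.05 N m. 0: pointer at the open circle, OFF, 0.6 rad counter-clockwise of the sealer's +x; starts within 0.08 of it in a wide recess. Small, middle, large dot: 0.40, 0.95, 1.50. Each dot's slot comes 0.09 to 0.42 past its dot (all alike, unseen) and leaves the pin only 0.036 of play either way
- bar_end (a point): top of the black handle at the free end of the sealer's aluminium press bar, which is hinged at its other end and held by friction; leave it
- jar: glass jar with steel lid, 84 mm across, 150 mm tall, origin at the centre of its underside; bystander
- tin: plain metal tin, 74 mm across, 110 mm tall, origin at the centre of its underside; bystander
- carton: yellow carton 70 x 70 x 150 mm, with folded top to 175 mm, origin at the centre of its underside; bystander
- scoop: metal sweet scoop with black handle, 70 x 185 mm, 42 mm high, lying in front of the sealer, length along its y, origin on its underside near the middle; bystander
- tape: cardboard ring of a tape roll, 90 mm across, 30 mm high, lying flat in front of the sealer, origin at the centre of its underside; bystander
- sweet: one twist-wrapped sweet, 50 mm long, 20 mm thick, lying on the sealer's panel about 205 mm from the dial, origin on its underside; bystander

How it is judged (in metres and radians):
On the way, in this order (a step that is already met when the one before it is completed fails the run):
1. the dial is pulled out of its lock, up to its stop (value of joint dial_out above 0.009 m and value of joint dial_turn below 0.3 rad), for 0.1 s.
2. the unlocked dial is turned clockwise to or just past the middle dot (value of joint dial_out above 0.007 m and value of joint dial_turn between 0.91 and 1.46 rad), for 0.1 s.
At the end, for the whole second after the job is handed in: the dial stands locked in the first slot past the middle dot: pushed home to within 2 mm, dial_turn between 0.95 and 1.46 rad (only that slot lies there), at rest; the press bar's end within 20 mm of where it was (value of joint dial_out below 0.002 m and value of joint dial_turn between 0.95 and 1.46 rad and velocity of joint dial_turn between -0.05 and 0.05 rad/s and distance of bar_end from where it was at the start of the episode below 0.02 m); the robot touches nothing.
It fails at once if the dial is forced: more than 20 N between it and its lock ring or stops (contact force between dial and sealer above 20 N).
It fails at once if the press bar is moved more than 20 mm (distance of bar_end from where it was at the start of the episode above 0.02 m).
It fails at once if a bystander is moved more than 30 mm (distance of any of jar, tin, carton, scoop, tape, sweet from where it was at the start of the episode above 0.03 m).
It also fails if it takes over 64 s, if anything falls off the work surface, if the arm or the gripper's body presses on something with over 40 N, if the wrist force passes 120 N, or if a joint passes its speed limit or range.

## Robot

A 6-joint arm with a two-finger parallel gripper is mounted at the origin on the work surface. World frame = base frame: x ahead of the robot, y to its left, z up, the work surface at z = 0. Lengths are in mm, angles in degrees, forces in N, time in s.
With the tool pointing down it reaches from about 300 to 850 mm from the base axis. Payload 4.2 kg.
Tool frame: the origin (TCP) lies on the centre line of the jaws, within the pads' length; the fingertips stand 14 mm ahead of it and the grasp point (between the pads) lies 5 mm behind it; z points along the fingers, y is the line along which they close (so a half turn about z gives the same grasp; the last joint's range is limited). The gripper opens to 91 mm and grips with 3 to 60 N. Pads are 32 mm wide; open, the fingers measure 118 mm over their backs; the gripper's body (76 mm by 178 mm) begins 60 mm behind the grasp point.
Start: joints at [-66.52, 18.312, 89.639, -0, 72.044, -1.146], TCP at [239.602, -522.72, 198.076] pointing down, gripper open.
Joint ranges: [-177.97, 177.97], [-48.28, 115.42], [12.27, 149.76], [-77.06, 257.06], [2.81, 150.46], [-146.56, 146.56]. Speed limits (degrees/s): [147.25, 147.25, 180, 180, 180, 180].

## Interface

Orientations are given as [roll, pitch, yaw] about the fixed x, y, z axes, in that order (R = Rz(yaw) Ry(pitch) Rx(roll)).
In Python, from workcell import env gives the robot as it stands.
- The arm moves only by the tool arm_command, never from a script. Its argument "motion" is a list of rows, each an object with "offset": the shift along the tool's x, y, z in m, a list of three; "spin": the turn about the tool's z in rad. In form: [{"offset": [tx, ty, tz], "spin": spin}, ...]. A call has 1 to 5 rows; each row shifts and turns the commanded pose from where the row before left it, along the tool's axes as they then stand; what a row does not reach is not made up. A row lasts 1/8 s, in which the tool goes at most 62.5 mm and 10.7 degrees, less where a joint would pass 70% of its speed; a pose out of reach is approached as far as the arm can. A call with a gripper value outside its range is refused whole. "jaw" is the finger opening in m, from 0 to 0.0912, set as the call begins (left out, the last holds). The fingers move at their own pace and stop on an object; "newtons" is the grip in N (left out, the last holds). Time passes only in rows, so rows that do not move let the fingers close. It gives the time, the measured TCP pose, the force, the opening and the grip force at its end, in the units of the state.
- env.state(): the state, without advancing time (a new reading comes with each control period).
- env.grab_frame(name): name is "scene" or "top" or "wrist"; returns (picture, depth): 384x512x3 uint8, blue, green, red; 384x512 float32, mm along the optical axis (not along the pixel's ray), 0 where there is no reading.
- env.camera_model(name): a dict with "fx", "fy", "cx", "cy" (pixels), "k1" (the pictures are not rectified: a ray, as slopes to the right and down, at radius r is drawn at 1 + k1 r^2 times it, then the intrinsics apply), "eye" and "rotation" of the camera in the world; the wrist camera has in their place "hand_eye" (4x4, takes a point from camera to tool coordinates, whose origin is the TCP and whose axes are the flange's). Camera axes: x right, y down, z forward; pixel columns grow to the right and rows downward; lengths in mm; the calibration is good to about 2 mm. A picture is of the moment at which its call begins: read the wrist's pose just before it. camera_model takes no time and is no camera call.
- env.job_done(): hands the job in; it is judged then, once.
Trained networks look in the newest picture that a camera, given by its name, has taken for a name from the list of things; names that differ only in an ending like _2 or _b are one class to them, and where a whole thing is asked for, a point or a joint stands for the part that bears it (a point fixed in the world has none). Each returns a list of dicts, best first, with "score" (0 to 1); they miss things now and then, are a little off and sometimes report something else, mostly with a low value. They report only what shows in the picture. A call takes as long as a camera call.
- env.boxes_of(camera, target): "bbox" ([left, top, right, bottom] in pixels, round what is visible of it).
- env.pinpoint(camera, target): "location" ([column, row] in pixels: a listed point, or the origin of a listed thing).
The state is a dict: "time_s": time; "qpos": joint angles; "qvel": joint speeds; "effort": joint torques, N m; "ee_pos": TCP position; "ee_rot": TCP orientation; "force": force on the tool from outside, world axes, zero at the start; "torque": the same for the moment, N m; "gripper_width": finger opening in mm; "gripper_force": force on a finger pad.
Only numpy, scipy, OpenCV 4.12 (cv2) and the standard library are available. Lean on these libraries where they do the work, as an engineer would, in place of code of your own. Each camera call takes 0.05 s, during which the arm holds its last target. There are 200 camera calls.

## Working session

There is one attempt and no reset: what is moved stays moved. The work goes in short steps, Python scripts to look and compute and a tool call to move; the robot and the scene stay as the last step left them, time stands still between calls to the robot, and variables do not carry over. Pictures are saved under pics/ and viewed, at most 10 in all, crops included, and the job is handed in when it is done.

Besides the shell and the picture viewer there is one more tool, called after ">>>" as name([rows], argument=value, ...), one row to a line, values as JSON. arm_command: Moves the arm, as the interface text tells. Its arguments: {"type":"object","properties":{"motion":{"type":"array"},"jaw":{"type":"number"},"newtons":{"type":"number"}},"required":["motion"]}

```bash
mkdir -p pics
cat > h.py <<'E'
import numpy as np, cv2
from workcell import env
from scipy.spatial.transform import Rotation as R
def ray(m,px):
    d=np.array([(px[0]-m['cx'])/m['fx'],(px[1]-m['cy'])/m['fy']]);u=d.copy()
    for _ in range(20): u=d/(1+m['k1']*(u@u))
    return np.array([u[0],u[1],1.])
def cam(name,st=None):
    m=env.camera_model(name)
    if 'eye' in m: return m,np.array(m['rotation']),np.array(m['eye'])
    H=np.array(m['hand_eye']); st=st or env.state()
    Rt=R.from_euler('xyz',st['ee_rot'],degrees=True).as_matrix()
    return m,Rt@H[:3,:3],Rt@H[:3,3]+np.array(st['ee_pos'])
def at_z(c,px,z):
    m,Rm,e=c; d=Rm@ray(m,px); return e+d*(z-e[2])/d[2]
def at_depth(c,px,dep):
    m,Rm,e=c; return e+Rm@ray(m,px)*dep
E
python3 - <<'E'
from h import *
print(env.state())
for n in ['scene','top']:
    im,d=env.grab_frame(n); cv2.imwrite(f'pics/{n}0.png',im); np.save(f'{n}0.npy',d)
    c=cam(n); print(n,c[2])
    for t in ['dial','sealer','bar_end','sweet','jar','tin','carton','scoop','tape']:
        r=env.pinpoint(n,t)[:1]; b=env.boxes_of(n,t)[:1]
        for q in r:
            p=q['location']; dd=d[min(383,max(0,int(p[1]))),min(511,max(0,int(p[0])))]
            print(n,t,np.round(p),q['score'],'surf',np.round(at_depth(c,p,dd)),'z75',np.round(at_z(c,p,75)),np.round(b[0]['bbox']) if b else None)
E
```

```text
{'time_s': 0.0, 'qpos': array([-6.65188413e+01,  1.83518295e+01,  8.97057554e+01,  1.44555601e-03,
        7.20450417e+01, -1.14511002e+00]), 'qvel': array([ 0.04634531,  0.03850956, -0.03969687,  0.02086807,  0.09868636,
        0.02818572]), 'effort': array([-1.24032511e-03, -4.12466669e+01, -2.31976980e+01,  7.26451795e-02,
        4.57495172e-02, -1.57747077e-04]), 'ee_pos': array([ 239.40325399, -522.20209385,  197.22284037]), 'ee_rot': array([-1.79897421e+02, -3.42503162e-03,  2.46258188e+01]), 'force': array([1.23374046, 0.39234132, 0.84262927]), 'torque': array([0.04091471, 0.00033476, 0.00272304]), 'gripper_force': 0.0, 'gripper_width': 91.33647317388771}
scene [1098.57587387  757.07224186 1086.98718825]Traceback (most recent call last):
  File "<stdin>", line 10, in <module>
  File "h.py", line 15, in at_z
    m,Rm,e=c; d=Rm@ray(m,px); return e+d*(z-e[2])/d[2]
                                                  ~^^^
IndexError: invalid index to scalar variable.
```

```bash
python3 - <<'E'
s=open('h.py').read().replace("np.array(m['rotation'])","rot(m['rotation'])").replace("def cam(","def rot(a):\n    a=np.array(a); return a if a.ndim==2 else R.from_euler('xyz',a,degrees=True).as_matrix()\ndef cam(")
open('h.py','w').write(s)
E
python3 - <<'E'
from h import *
print(env.camera_model('top')); print(env.camera_model('wrist'))
for n in ['scene','top']:
    im,d=env.grab_frame(n); cv2.imwrite(f'pics/{n}0.png',im); np.save(f'{n}0.npy',d)
    c=cam(n); print(n,c[2])
    for t in ['dial','sealer','bar_end','sweet','jar','tin','carton','scoop','tape']:
        r=env.pinpoint(n,t)[:1]; b=env.boxes_of(n,t)[:1]
        for q in r:
            p=q['location']; dd=d[min(383,max(0,int(p[1]))),min(511,max(0,int(p[0])))]
            print(n,t,np.round(p),q['score'],'surf',np.round(at_depth(c,p,dd)),'z75',np.round(at_z(c,p,75)),np.round(b[0]['bbox']) if b else None)
a,b=[cv2.imread(f'pics/{n}0.png') for n in ['scene','top']]
cv2.imwrite('pics/both.png',cv2.resize(np.hstack([a,b]),(800,300)))
E
```

```text
{'fx': 375.9831969105022, 'fy': 375.9831969105022, 'cx': 254.2058212270431, 'cy': 186.4477391742711, 'k1': -0.039179114983178394, 'eye': array([ 381.92534547,   44.28258857, 1339.14942969]), 'rotation': array([-173.06006422,   -0.89982642,  -88.8085034 ])}
{'fx': 265.42476789184957, 'fy': 265.42476789184957, 'cx': 252.8429034796788, 'cy': 189.60104875992033, 'k1': 0.0035096556771860164, 'hand_eye': array([[-2.86688398e-04, -9.65147141e-01, -2.61707687e-01,
         7.39807330e+01],
       [ 9.99999943e-01, -2.30519181e-04, -2.45325057e-04,
         5.32003655e-02],
       [ 1.76446136e-04, -2.61707742e-01,  9.65147153e-01,
        -1.86933104e+02],
       [ 0.00000000e+00,  0.00000000e+00,  0.00000000e+00,
         1.00000000e+00]])}
scene [1098.57587387  757.07224186 1086.98718825]
scene dial [280. 214.] 0.77 surf [518. 132. 107.] z75 [499. 112.  75.] [271. 201. 290. 222.]
scene sealer [276. 230.] 0.75 surf [544. 152.  70.] z75 [546. 156.  75.] [207. 176. 361. 306.]
scene bar_end [332. 282.] 0.88 surf [563. 400. 122.] z75 [537. 383.  75.] [213. 190. 339. 295.]
scene sweet [336. 251.
[... 733 characters left out ...]
23.] z75 [498.  98.  75.] [221. 186. 238. 206.]
top bar_end [142. 168.] 0.82 surf [583. 397. 124.] z75 [591. 412.  75.] [134. 155. 281. 180.]
top sweet [172. 206.] 0.6 surf [461. 299.  90.] z75 [462. 302.  75.] [386. 160. 429. 190.]
top jar [106. 232.] 0.78 surf [372. 501. 124.] z75 [371. 519.  75.] [ 77. 219. 121. 243.]
top tin [404. 225.] 0.57 surf [ 415. -481.   80.] z75 [ 415. -483.   75.] [394. 213. 428. 238.]
top carton [399. 180.] 0.68 surf [ 565. -457.  102.] z75 [ 569. -468.   75.] [384. 161. 427. 192.]
top scoop [105. 233.] 0.71 surf [368. 501. 130.] z75 [368. 522.  75.] [169. 223. 226. 254.]
top tape [258. 233.] 0.59 surf [379.  10.   1.] z75 [380.  12.  75.] [243. 222. 269. 246.]
```

View pics/top0.png

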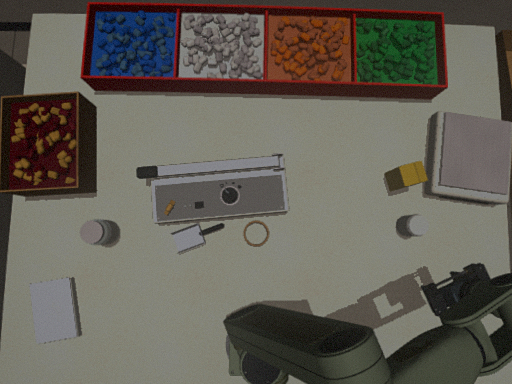

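View pics/scene0.png

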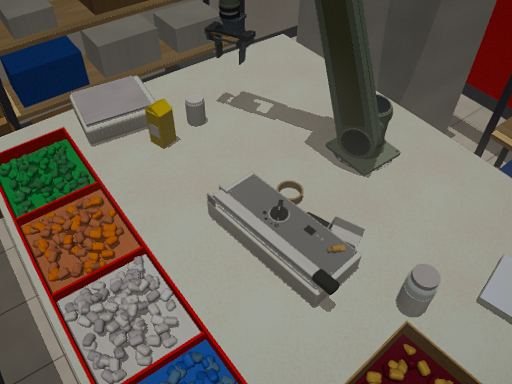

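The top view shows the sealer turned slightly left (yaw about 5°), with the dial near pixel (231,197), or about (495,105) mm. The press bar lies from (142,172) to (283,160). The jar is at left (97,232), the carton and tin are at right, and the tape and scoop lie in front. The scene view agrees, with the dial at (280,212).

>>> arm_command([
  {"offset":[0.041,-0.039,-0.006],"spin":0},
  {"offset":[0.041,-0.039,-0.006],"spin":0},
  {"offset":[0.041,-0.039,-0.006],"spin":0},
  {"offset":[0.041,-0.039,-0.006],"spin":0},
  {"offset":[0.041,-0.039,-0.006],"spin":0},
], jaw=0.05)

```text
time_s: 2.68
ee_pos: [345.2, -258.4, 228.5]
ee_rot: [180.0, -0.0, 24.6]
force: [1.0, -1.0, -0.1]
gripper_width: 50.1
gripper_force: 0.0
```

>>> arm_command([
  {"offset":[0.041,-0.039,0],"spin":0},
  {"offset":[0.041,-0.039,0],"spin":0},
  {"offset":[0.041,-0.039,0],"spin":0},
  {"offset":[0.041,-0.039,0],"spin":0},
  {"offset":[0.041,-0.039,0],"spin":0},
])

```text
time_s: 3.3
ee_pos: [450.3, 4.5, 228.4]
ee_rot: [180.0, -0.0, 24.6]
force: [-0.2, -0.7, -0.2]
gripper_width: 50.1
gripper_force: 0.0
```

>>> arm_command([
  {"offset":[0.041,-0.039,0],"spin":0},
  {"offset":[0.041,-0.039,0],"spin":0},
  {"offset":[0,0,0],"spin":0},
  {"offset":[0,0,0],"spin":0},
])

```text
time_s: 3.8
ee_pos: [491.4, 107.4, 227.8]
ee_rot: [180.0, 0.1, 24.7]
force: [-0.4, -1.5, -0.1]
gripper_width: 50.0
gripper_force: 0.0
```

Run:
```python
from h import *
s=env.state(); print(s['time_s'],s['qpos'],s['ee_pos'],s['ee_rot'])
im,d=env.grab_frame('wrist'); c=cam('wrist',s); cv2.imwrite('pics/w1.png',im)
for t in ['dial','sealer','sweet']:
    for q in env.pinpoint('wrist',t)[:1]: print(t,q,at_z(c,q['location'],75)[:2])
```

```text
3.8 [ 1.10466770e+01  1.07604420e+01  9.57013892e+01 -4.03036164e-02
  7.35946386e+01  7.63985584e+01] [491.43370775 107.41597553 227.79723072] [1.79975713e+02 6.39793407e-02 2.46595071e+01]
dial {'location': [255.4, 165.5], 'score': 0.81} [505.56421704 110.21648897]
sealer {'location': [252.4, 159.6], 'score': 0.82} [510.92466866 116.9435309 ]
sweet {'location': [94.7, 135.7], 'score': 0.7} [455.78433039 309.36223069]
```

View pics/w1.png

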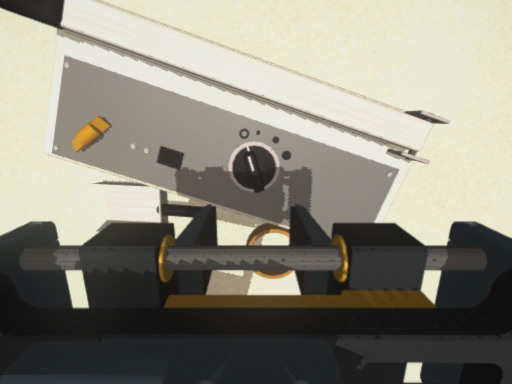

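The wrist view shows the dial at about (254,166), with its white pointer towards (248,150), the open circle at (244,133) and dots at (258,132), (276,139) and (287,155). I'll measure the grip bar from depth.

```bash
cat > bar.py <<'E'
from h import *
def bar(zlo=100,zhi=140,c0=(505,110)):
    s=env.state(); im,d=env.grab_frame('wrist'); c=cam('wrist',s); m,Rm,e=c
    P=[];I=[]
    for v in range(100,240):
        for u in range(180,330):
            if d[v,u]>0:
                p=at_depth(c,(u,v),d[v,u])
                if np.hypot(p[0]-c0[0],p[1]-c0[1])<45: P.append(p);I.append((u,v,im[v,u].min()))
    P=np.array(P);I=np.array(I); b=P[(P[:,2]>zlo)&(P[:,2]<zhi)]
    (cx,cy),(w,h),a=cv2.minAreaRect(b[:,:2].astype(np.float32))
    box=cv2.boxPoints(((cx,cy),(w,h),a)); 
    V=np.linalg.svd(b[:,:2]-b[:,:2].mean(0))[2][0]
    pan=P[(P[:,2]<80)&(P[:,2]>65)]
    print('n',len(b),'rect',cx,cy,w,h,'pca yaw',np.degrees(np.arctan2(V[1],V[0])),'mean',b.mean(0),'ztop',np.percentile(b[:,2],[50,95]),'panel z',np.median(pan[:,2]))
    return s,im,d,c,P,I
if __name__=='__main__':
    s,im,d,c,P,I=bar()
    # dial skirt circle at z 84.5 from dark/white pixels
    sk=P[(P[:,2]>80)&(P[:,2]<90)]; print('skirt',len(sk),cv2.minEnclosingCircle(sk[:,:2].astype(np.float32)))
    w=I[:,2]>150; near=np.hypot(*(I[:,:2]-[254,166]).T)<18
    Wp=I[w&near,:2]; print('white line px',Wp[:,0].min(),Wp[:,1].min(),Wp[:,0].max(),Wp[:,1].max(),len(Wp))
    cv2.imwrite('pics/crop.png',cv2.resize(im[115:215,195:315],None,fx=6,fy=6,interpolation=cv2.INTER_CUBIC))
    top=env.pinpoint('top','bar_end'); print(top[:1])
E
python3 bar.py
```

```text
n 473 rect 503.4044189453125 112.28042602539062 46.24193572998047 13.136059761047363 pca yaw -139.14984591338185 mean [505.01566063 113.10871934 118.47300447] ztop [119.30622569 120.77643414] panel z 76.23978282932927
skirt 1036 ((503.4766845703125, 112.76546478271484), 28.290212631225586)
white line px 247 150 252 169 34
[{'location': [141.8, 168.0], 'score': 0.82}]
```

View pics/crop.png

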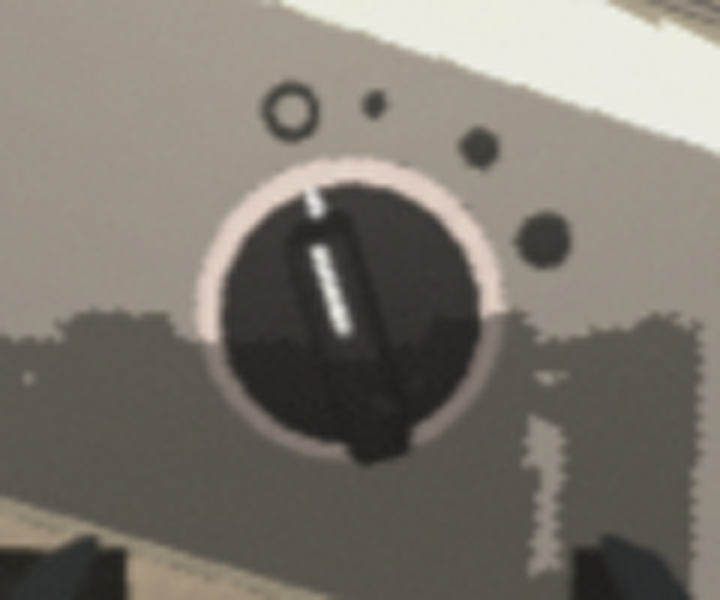

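>>> arm_command([
  {"offset":[0,0,0],"spin":-0.171},
  {"offset":[0,0,0],"spin":-0.171},
  {"offset":[0,0,0],"spin":-0.171},
  {"offset":[0,0,0],"spin":-0.171},
  {"offset":[0,0,0],"spin":-0.171},
])

```text
time_s: 4.72
ee_pos: [491.8, 107.1, 228.2]
ee_rot: [180.0, -0.0, 73.9]
force: [-0.4, -1.0, -1.2]
gripper_width: 50.3
gripper_force: 0.0
```

>>> arm_command([
  {"offset":[0,0,0],"spin":-0.171},
  {"offset":[0,0,0],"spin":-0.171},
  {"offset":[0,0,0],"spin":-0.171},
  {"offset":[0,0,0],"spin":-0.171},
  {"offset":[0,0,0],"spin":-0.171},
])

```text
time_s: 5.35
ee_pos: [491.8, 107.1, 228.2]
ee_rot: [180.0, 0.0, 122.9]
force: [1.0, -0.2, -0.3]
gripper_width: 50.1
gripper_force: 0.0
```

>>> arm_command([
  {"offset":[0,0,0],"spin":-0.171},
  {"offset":[0,0,0],"spin":-0.171},
  {"offset":[0,0,0],"spin":-0.171},
  {"offset":[0,0,0],"spin":-0.171},
  {"offset":[0,0,0],"spin":-0.171},
])

```text
time_s: 5.98
ee_pos: [491.8, 107.1, 228.2]
ee_rot: [-180.0, 0.0, 171.9]
force: [-0.1, -0.2, -0.7]
gripper_width: 49.9
gripper_force: 0.0
```

>>> arm_command([
  {"offset":[0,0,0],"spin":-0.171},
  {"offset":[0,0,0],"spin":-0.171},
  {"offset":[0,0,0],"spin":-0.171},
  {"offset":[0,0,0],"spin":-0.171},
  {"offset":[0,0,0],"spin":-0.171},
])

```text
time_s: 6.6
ee_pos: [491.8, 107.1, 228.2]
ee_rot: [-180.0, 0.0, -139.2]
force: [-0.5, 0.9, -0.4]
gripper_width: 50.1
gripper_force: 0.0
```

>>> arm_command([
  {"offset":[0,0,0],"spin":0},
  {"offset":[0,0,0],"spin":0},
])

```text
time_s: 6.85
ee_pos: [491.8, 107.4, 228.1]
ee_rot: [-180.0, 0.0, -139.6]
force: [-0.2, 0.2, -0.5]
gripper_width: 50.0
gripper_force: 0.0
```

Run:
```python
from bar import *
s,im,d,c,P,I=bar(); print(s['time_s'],s['qpos'],s['ee_pos'],s['ee_rot'])
b=P[(P[:,2]>105)]; print(cv2.minAreaRect(b[:,:2].astype(np.float32)))
for f in (112,116,118): 
    q=P[P[:,2]>f]; print(f,len(q),cv2.minAreaRect(q[:,:2].astype(np.float32)))
sk=P[(P[:,2]>80)&(P[:,2]<90)]; print('skirt',len(sk),cv2.minEnclosingCircle(sk[:,:2].astype(np.float32)))
Rt=R.from_euler('xyz',s['ee_rot'],degrees=True).as_matrix()
print('to dial, tool axes', Rt.T@(np.array([503.4,112.5,107])-s['ee_pos']))
```

```text
n 445 rect 503.3763427734375 110.6679916381836 45.37420654296875 12.74947452545166 pca yaw 40.65926557604011 mean [501.41303287 109.55648691 118.5490763 ] ztop [119.43151645 120.92432934] panel z 76.27744132465963
6.85 [ 1.10154313e+01  1.07474070e+01  9.56728482e+01 -1.74573641e-03
  7.35724206e+01 -1.19391256e+02] [491.80449129 107.43996604 228.10714823] [-1.79994946e+02  5.55972130e-03 -1.39592819e+02]
((500.9761962890625, 109.01409149169922), (51.3525276184082, 65.21035766601562), 39.33540725708008)
112 1832 ((500.9761962890625, 109.01409149169922), (51.3525276184082, 65.21035766601562), 39.33540725708008)
116 1822 ((500.9761962890625, 109.01409149169922), (51.3525276184082, 65.21035766601562), 39.33540725708008)
118 1786 ((500.84088134765625, 108.90321350097656), (51.00266647338867, 65.21035766601562), 39.33540725708008)
skirt 1014 ((503.0609130859375, 112.43709564208984), 28.884950637817383)
to dial, tool axes [-12.09772197  -3.65270624 121.10864535]
```

>>> arm_command([
  {"offset":[-0.012,-0.004,0],"spin":0},
  {"offset":[0,0,0.045],"spin":0},
  {"offset":[0,0,0.04],"spin":0},
  {"offset":[0,0,0.02],"spin":0},
  {"offset":[0,0,0.01],"spin":0},
])

```text
time_s: 7.52
ee_pos: [503.7, 112.7, 111.7]
ee_rot: [180.0, -0.1, -139.4]
force: [-0.1, -0.6, 0.7]
gripper_width: 50.0
gripper_force: 0.0
```

>>> arm_command([
  {"offset":[0,0,0.008],"spin":0},
  {"offset":[0,0,0],"spin":0},
  {"offset":[0,0,0],"spin":0},
])

```text
time_s: 7.9
ee_pos: [504.2, 112.6, 105.8]
ee_rot: [-179.9, 0.1, -139.4]
force: [-0.6, 1.2, 0.1]
gripper_width: 50.0
gripper_force: 0.0
```

>>> arm_command([
  {"offset":[0,0,0],"spin":0},
  {"offset":[0,0,0],"spin":0},
  {"offset":[0,0,0],"spin":0},
  {"offset":[0,0,0],"spin":0},
], jaw=0.022, newtons=5)

```text
time_s: 8.4
ee_pos: [503.6, 112.5, 105.1]
ee_rot: [-180.0, 0.0, -139.4]
force: [0.1, -0.7, -0.7]
gripper_width: 21.7
gripper_force: 0.0
```

No contact yet at 22 mm, so the centring is good. Closing.

>>> arm_command([
  {"offset":[0,0,0],"spin":0},
  {"offset":[0,0,0],"spin":0},
  {"offset":[0,0,0],"spin":0},
  {"offset":[0,0,0],"spin":0},
], jaw=0.0, newtons=5)

```text
time_s: 8.9
ee_pos: [503.6, 112.5, 105.0]
ee_rot: [-180.0, -0.0, -139.4]
force: [0.5, 0.5, -0.2]
gripper_width: 0.7
gripper_force: 0.0
```

>>> arm_command([
  {"offset":[0,0,0],"spin":0},
  {"offset":[0,0,0],"spin":0},
  {"offset":[0,0,0],"spin":0},
], newtons=12)

```text
time_s: 9.28
ee_pos: [503.5, 112.5, 105.0]
ee_rot: [-180.0, -0.0, -139.4]
force: [-0.3, -0.7, 0.0]
gripper_width: 0.4
gripper_force: 0.0
```

Run:
```python
from h import *
s=env.state(); print(s)
```

```text
{'time_s': 9.275, 'qpos': array([ 1.13203400e+01,  1.76448767e+01,  1.05253156e+02, -6.07302352e-03,
        5.71005573e+01, -1.19254751e+02]), 'qvel': array([-0.01189569,  0.07681173,  0.02909527,  0.08869   ,  0.08173735,
        0.07407887]), 'effort': array([-1.27739026e-03, -3.74481833e+01, -2.00700903e+01, -5.85246412e-02,
        5.02155698e-02,  2.91168647e-05]), 'ee_pos': array([503.54812119, 112.50101623, 105.04529288]), 'ee_rot': array([-1.79994862e+02, -1.26223743e-03, -1.39421610e+02]), 'force': array([-0.26970559, -0.69676033,  0.02414715]), 'torque': array([ 0.20523218, -0.08953034,  0.03640467]), 'gripper_force': 0.0, 'gripper_width': 0.4026550430938721}
```

Run:
```python
from h import *
im,d=env.grab_frame('wrist'); cv2.imwrite('pics/w2.png',im)
im2,_=env.grab_frame('scene'); a=cv2.resize(im2[130:260,200:360],(480,390))
cv2.imwrite('pics/w2.png',np.hstack([cv2.resize(im,(312,390))*0+0 if 0 else cv2.resize(im[:, 100:420],(320,390)),a]))
```

```text
(no output)
```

View pics/w2.png

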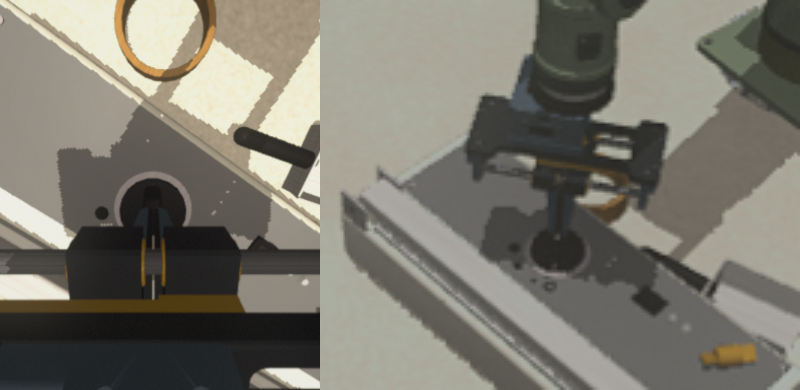

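The jaw reads closed (0.4 mm), yet the fingers appear to stand at the dial (left image around (150,190)). I'll check with depth and an enlarged crop.

Run:
```python
from h import *
s=env.state();im,d=env.grab_frame('wrist');c=cam('wrist',s)
print(d[150:300:8,252].round()); 
Rt=R.from_euler('xyz',s['ee_rot'],degrees=True).as_matrix()
for v in range(160,260,6):
    print(v,[ (tuple(np.round(Rt.T@(at_depth(c,(u,v),d[v,u])-s['ee_pos'])).astype(int)) if d[v,u]>0 else None) for u in (235,243,247,252,258,266)])
cv2.imwrite('pics/crop2.png',cv2.resize(im[160:300,180:330],None,fx=5,fy=4,interpolation=cv2.INTER_CUBIC).clip(0,255)*1)
x=cv2.imread('pics/crop2.png'); cv2.imwrite('pics/crop2.png',(255*(x/255.)**0.5).astype(np.uint8))
```

```text
[215. 217. 220. 219. 214. 189. 181. 182. 183. 185. 185. 186.  88.  84.
  83. 131. 132. 133. 134.]
160 [(np.int64(40), np.int64(-15), np.int64(31)), (np.int64(40), np.int64(-8), np.int64(28)), (np.int64(40), np.int64(-5), np.int64(29)), (np.int64(40), np.int64(-1), np.int64(29)), (np.int64(40), np.int64(4), np.int64(28)), (np.int64(40), np.int64(11), np.int64(29))]
166 [(np.int64(35), np.int64(-15), np.int64(28)), (np.int64(35), np.int64(-8), np.int64(29)), (np.int64(35), np.int64(-5), np.int64(29)), (np.int64(35), np.int64(-1), np.int64(30)), (np.int64(35), np.int64(4), np.int64(27)), (np.int64(35), np.int64(11), np.int64(29))]
172 [(np.int64(30), np.int64(-15), np.int64(28)), (np.int64(30), np.int64(-8), np.int64(28)), (np.int64(30), np.int64(-5), np.int64(27)), (np.int64(31), np.int64(-1), np.int64(27)), (np.int64(30), np.int64(4), np.int64(28)), (np.int64(31), np.int64(11), np.int64(27))]
178 [(np.int64(25), np.int64(-15), np.int64(27)), (np.int64(27), np.int64(-8), np.int64(20)), (np.int64(27), np.int64(-5), np.int64(21)), (np.int64(27), np.int64(-1), np.int64(20)), (np.int64(27)
[... 2928 characters left out ...]
nt64(-71)), (np.int64(16), np.int64(0), np.int64(-72)), (np.int64(16), np.int64(2), np.int64(-73)), (np.int64(38), np.int64(4), np.int64(-116))]
250 [(np.int64(37), np.int64(-5), np.int64(-118)), (np.int64(35), np.int64(-3), np.int64(-114)), (np.int64(33), np.int64(-2), np.int64(-110)), (np.int64(33), np.int64(0), np.int64(-110)), (np.int64(33), np.int64(2), np.int64(-110)), (np.int64(37), np.int64(4), np.int64(-118))]
256 [(np.int64(35), np.int64(-5), np.int64(-118)), (np.int64(33), np.int64(-3), np.int64(-114)), (np.int64(32), np.int64(-2), np.int64(-113)), (np.int64(32), np.int64(0), np.int64(-113)), (np.int64(32), np.int64(2), np.int64(-112)), (np.int64(36), np.int64(4), np.int64(-119))]
```

View pics/crop2.png

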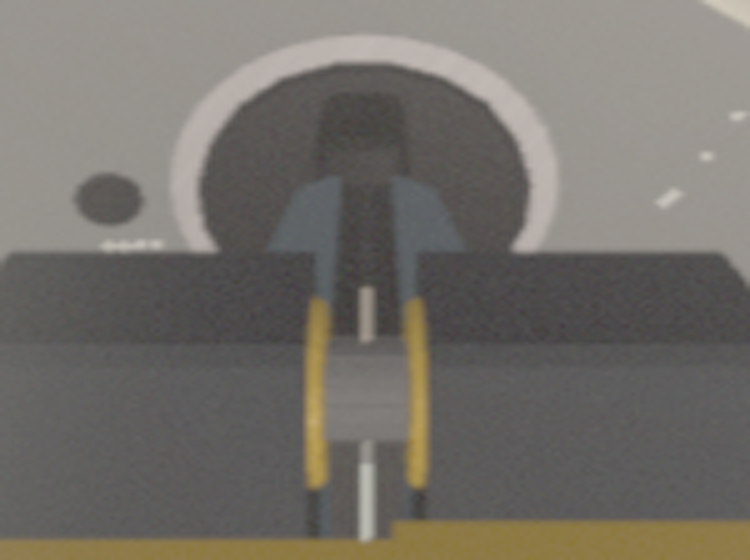

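The crop shows the fingers on both sides of the grip bar, with the white line between them at (367,310), although the reported opening is 0. A tiny lift will show whether the bar is actually held.

>>> arm_command([
  {"offset":[0,0,-0.001],"spin":0},
  {"offset":[0,0,-0.001],"spin":0},
  {"offset":[0,0,-0.001],"spin":0},
])

```text
time_s: 9.8
ee_pos: [503.6, 112.5, 108.2]
ee_rot: [-180.0, 0.0, -139.4]
force: [-0.5, -0.0, 1.3]
gripper_width: 0.5
gripper_force: 0.0
```

>>> arm_command([
  {"offset":[0,0,0],"spin":0},
], jaw=0.016)

```text
time_s: 9.93
ee_pos: [503.6, 112.5, 108.1]
ee_rot: [-180.0, 0.0, -139.4]
force: [0.2, 0.3, -0.4]
gripper_width: 7.9
gripper_force: 0.0
```

Run:
```python
from bar import *
s=env.state();print(s['gripper_width'],s['force'],s['torque'])
im,d=env.grab_frame('wrist');c=cam('wrist',s)
Rt=R.from_euler('xyz',s['ee_rot'],degrees=True).as_matrix()
g=lambda u,v: np.round(Rt.T@(at_depth(c,(u,v),d[v,u])-s['ee_pos'])).astype(int).tolist()
for v in (184,190,196,202,208,214,220,226): print(v,[g(u,v) for u in range(228,280,4)])
```

```text
7.889385991057792 [ 0.1630356   0.29277115 -0.36945892] [ 0.16657065 -0.11723464 -0.02781592]
184 [[20, -21, 29], [21, -17, 24], [21, -14, 23], [21, -11, 24], [21, -7, 25], [24, -4, 13], [23, -1, 15], [24, 2, 14], [21, 6, 24], [74, 0, -187], [21, 12, 24], [21, 16, 23], [21, 19, 26]]
190 [[16, -21, 24], [17, -17, 22], [16, -14, 24], [17, -11, 22], [23, -7, 0], [24, -4, -4], [24, -1, -3], [24, 2, -5], [22, 5, 4], [16, 9, 25], [16, 12, 23], [16, 16, 24], [16, 19, 23]]
196 [[11, -21, 24], [11, -17, 24], [11, -14, 23], [11, -11, 24], [21, -6, -11], [21, -3, -11], [21, -1, -11], [21, 2, -11], [21, 5, -10], [11, 9, 23], [11, 12, 23], [11, 16, 23], [11, 19, 23]]
202 [[6, -21, 23], [6, -17, 23], [6, -14, 24], [6, -11, 24], [17, -6, -11], [17, -3, -12], [17, -1, -12], [17, 2, -12], [16, 5, -9], [6, 9, 23], [6, 13, 24], [6, 16, 24], [6, 19, 23]]
208 [[1, -21, 24], [1, -18, 24], [18, -11, -26], [17, -8, -24], [16, -6, -21], [13, -3, -12], [12, -1, -11], [13, 2, -11], [16, 5, -20], [18, 7, -26], [17, 10, -25], [17, 12, -23], [1, 19, 24]]
214 [[-5, -21, 23], [18, -13, -36], [18, -10, -36], [17, -8, -36], [16, -6, -32], [8, -3, -12], [9, -1, -12], [8, 2, -12], [16, 4, -32], [16, 7, -31], [18, 9, -37], [17, 12, -36], [-5, 19, 24]]
220 [[17, -14, -46], [17, -12, -45], [17, -10, -46], [17, -7, -44], [16, -5, -41], [4, -4, -11], [4, -1, -13], [4, 2, -12], [16, 4, -42], [16, 6, -42], [18, 9, -46], [17, 11, -45], [18, 13, -47]]
226 [[38, -9, -103], [37, -7, -100], [17, -9, -54], [16, -7, -51], [16, -5, -51], [-1, -4, -11], [0, -1, -13], [-1, 2, -12], [16, 4, -50], [16, 6, -51], [18, 8, -55], [17, 10, -54], [38, 8, -103]]
```

The depth shows what went wrong. The fingers end at tool z of about -20, so they closed just above the bar top instead of around it. I'll measure the tip level precisely.

Run:
```python
from bar import *
s=env.state();im,d=env.grab_frame('wrist');c=cam('wrist',s); print(s['gripper_width'])
Rt=R.from_euler('xyz',s['ee_rot'],degrees=True).as_matrix()
g=lambda u,v: np.round(Rt.T@(at_depth(c,(u,v),d[v,u])-s['ee_pos']),1).tolist()
for v in range(199,212): print(v,[g(u,v) for u in (228,232,236,240,266,270,274)])
```

```text
11.643675257161593
199 [[8.5, -20.7, 23.5], [8.2, -17.4, 24.4], [8.7, -14.0, 22.8], [8.6, -10.7, 22.9], [8.6, 10.8, 23.1], [8.9, 14.1, 22.1], [8.3, 17.5, 23.9]]
200 [[7.4, -20.8, 24.1], [7.8, -17.3, 22.9], [7.7, -14.0, 23.1], [7.7, -10.7, 23.0], [7.8, 10.8, 22.8], [7.6, 14.2, 23.5], [7.8, 17.4, 22.7]]
201 [[6.7, -20.8, 23.7], [6.6, -17.4, 23.8], [6.3, -14.2, 24.8], [6.4, -10.8, 24.5], [6.7, 10.8, 23.4], [7.0, 14.1, 22.7], [6.8, 17.5, 23.2]]
202 [[5.9, -20.7, 23.3], [6.0, -17.4, 23.1], [6.0, -14.1, 23.1], [5.8, -10.8, 23.6], [5.6, 10.9, 24.2], [5.9, 14.2, 23.3], [5.6, 17.6, 24.1]]
203 [[4.9, -20.8, 23.6], [5.0, -17.5, 23.5], [5.0, -14.1, 23.3], [4.9, -10.8, 23.7], [5.1, 10.8, 22.9], [5.2, 14.2, 22.8], [5.1, 17.5, 22.9]]
204 [[4.3, -20.7, 22.9], [4.2, -17.4, 23.1], [17.2, -11.5, -16.1], [4.3, -10.8, 22.9], [17.2, 8.8, -16.1], [4.0, 14.2, 23.8], [3.9, 17.6, 24.1]]
205 [[3.8, -20.7, 21.9], [3.3, -17.5, 23.2], [17.7, -11.3, -19.5], [3.6, -10.7, 22.3], [16.6, 8.8, -16.4], [17.5, 11.3, -19.1], [3.3, 17.6, 23.3]]
206 [[2.4, -20.8, 23.3], [17.4, -13.8, -20.9], [73.9, -0.1, -186.9], [16.2, -8.7, -17.2], [16.0, 8.8, -16.6], [17.5, 11.2, -21.1], [2.2, 17.6, 23.8]]
207 [[1.9, -20.7, 22.1], [17.6, -13.6, -23.5], [17.6, -11.0, -23.3], [16.0, -8.7, -18.9], [15.5, 8.8, -17.4], [17.1, 11.2, -22.0], [17.3, 13.8, -22.4]]
208 [[0.6, -20.9, 23.5], [17.5, -13.5, -25.0], [17.3, -11.0, -24.4], [16.0, -8.6, -20.8], [16.1, 8.6, -21.2], [17.7, 10.9, -25.8], [17.6, 13.5, -25.4]]
209 [[-0.2, -20.9, 23.2], [17.5, -13.4, -27.0], [17.5, -10.8, -26.9], [16.0, -8.5, -22.6], [16.0, 8.5, -22.9], [17.6, 10.8, -27.2], [17.4, 13.4, -26.8]]
210 [[-0.8, -20.8, 22.5], [17.5, -13.2, -28.8], [17.4, -10.7, -28.8], [15.6, -8.5, -23.5], [15.8, 8.5, -24.2], [17.3, 10.8, -28.3], [17.5, 13.2, -29.0]]
211 [[-2.0, -20.9, 23.2], [17.5, -13.1, -30.9], [17.5, -10.6, -30.9], [16.4, -8.3, -27.6], [15.8, 8.4, -26.1], [17.4, 10.6, -30.4], [17.2, 13.2, -29.9]]
```

>>> arm_command([
  {"offset":[0,0,-0.01],"spin":0},
  {"offset":[0,0,0],"spin":0},
  {"offset":[0,0,0],"spin":0},
  {"offset":[0,0,0],"spin":0},
], jaw=0.05)

```text
time_s: 10.52
ee_pos: [503.4, 112.5, 117.9]
ee_rot: [180.0, -0.0, -139.4]
force: [0.4, -1.0, -0.5]
gripper_width: 49.5
gripper_force: 0.0
```

The pad tips sit at tool z of about -16, about 30 mm short of the stated +14, so I'll go by what is seen. Tips at about 92 mm needs TCP z of about 76.

>>> arm_command([
  {"offset":[0,0,0.016],"spin":0},
  {"offset":[0,0,0.01],"spin":0},
  {"offset":[0,0,0.004],"spin":0},
  {"offset":[0,0,0.004],"spin":0},
])

```text
time_s: 11.02
ee_pos: [503.8, 112.5, 83.9]
ee_rot: [-180.0, 0.0, -139.4]
force: [-0.3, 0.1, -0.4]
gripper_width: 50.4
gripper_force: 0.0
```

>>> arm_command([
  {"offset":[0,0,0.004],"spin":0},
  {"offset":[0,0,0.004],"spin":0},
  {"offset":[0,0,0],"spin":0},
])

```text
time_s: 11.4
ee_pos: [503.4, 112.5, 75.8]
ee_rot: [180.0, -0.0, -139.4]
force: [-0.5, -0.1, -0.1]
gripper_width: 50.1
gripper_force: 0.0
```

>>> arm_command([
  {"offset":[0,0,0],"spin":0},
  {"offset":[0,0,0],"spin":0},
  {"offset":[0,0,0],"spin":0},
  {"offset":[0,0,0],"spin":0},
], jaw=0.02, newtons=5)

```text
time_s: 11.9
ee_pos: [503.6, 112.5, 76.1]
ee_rot: [-180.0, 0.0, -139.4]
force: [0.3, -0.2, -0.7]
gripper_width: 20.6
gripper_force: 0.0
```

>>> arm_command([
  {"offset":[0,0,0],"spin":0},
  {"offset":[0,0,0],"spin":0},
  {"offset":[0,0,0],"spin":0},
  {"offset":[0,0,0],"spin":0},
], jaw=0.008, newtons=5)

```text
time_s: 12.4
ee_pos: [503.8, 112.2, 76.1]
ee_rot: [-180.0, 0.0, -139.4]
force: [-0.4, -2.7, -0.1]
gripper_width: 12.7
gripper_force: 5.0
```

Gripped at 13 mm. Pulling up gently.

>>> arm_command([
  {"offset":[0,0,0],"spin":0},
  {"offset":[0,0,0],"spin":0},
  {"offset":[0,0,-0.001],"spin":0},
  {"offset":[0,0,-0.001],"spin":0},
  {"offset":[0,0,-0.001],"spin":0},
], newtons=12)

```text
time_s: 13.02
ee_pos: [503.8, 112.3, 78.9]
ee_rot: [-180.0, -0.0, -139.4]
force: [2.5, -3.6, -4.6]
gripper_width: 12.7
gripper_force: 12.0
```

>>> arm_command([
  {"offset":[0,0,-0.001],"spin":0},
  {"offset":[0,0,-0.001],"spin":0},
  {"offset":[0,0,-0.001],"spin":0},
  {"offset":[0,0,-0.001],"spin":0},
])

```text
time_s: 13.52
ee_pos: [503.8, 112.3, 83.0]
ee_rot: [-180.0, -0.0, -139.4]
force: [3.2, -3.4, -4.4]
gripper_width: 13.0
gripper_force: 12.0
```

>>> arm_command([
  {"offset":[0,0,-0.001],"spin":0},
  {"offset":[0,0,-0.001],"spin":0},
  {"offset":[0,0,-0.0005],"spin":0},
  {"offset":[0,0,0],"spin":0},
])

```text
time_s: 14.02
ee_pos: [503.8, 112.3, 85.5]
ee_rot: [-180.0, -0.0, -139.4]
force: [3.4, -4.5, -5.4]
gripper_width: 12.9
gripper_force: 12.0
```

Run:
```python
from bar import *
s=env.state();print(s['force'],s['torque'],s['ee_pos'])
s,im,d,c,P,I=bar()
Rt=R.from_euler('xyz',s['ee_rot'],degrees=True).as_matrix()
sk=P[(P[:,2]>85)&(P[:,2]<100)];print('skirt z',len(sk),np.median(sk[:,2]),'panel',np.median(P[(P[:,2]>65)&(P[:,2]<82)][:,2]))
tail=P[(P[:,2]>118)&((P-s['ee_pos'])@Rt[:,0]>17)&((P-s['ee_pos'])@Rt[:,0]<24)];print(len(tail),np.median(tail[:,2]))
```

```text
[ 3.44072943 -4.46868003 -5.35114407] [-0.5454161  -0.74320187  0.12086741] [503.77315238 112.26221975  85.54394714]
n 1680 rect 492.70574951171875 101.0652084350586 25.511348724365234 27.28927993774414 pca yaw -49.754899289956946 mean [491.31312009 101.21062694 124.67427374] ztop [128.29665146 136.10742069] panel z 76.28825129194996
skirt z 1247 94.07364035027811 panel 76.28825129194996
860 129.2654489433915
```

>>> arm_command([
  {"offset":[0,0,-0.0005],"spin":0},
  {"offset":[0,0,0],"spin":0},
])

```text
time_s: 14.32
ee_pos: [503.8, 112.2, 86.0]
ee_rot: [-180.0, -0.0, -139.4]
force: [3.2, -2.8, -3.0]
gripper_width: 12.8
gripper_force: 12.0
```

>>> arm_command([
  {"offset":[0,0,-0.0005],"spin":0},
  {"offset":[0,0,0],"spin":0},
])

```text
time_s: 14.58
ee_pos: [503.8, 112.3, 86.6]
ee_rot: [-180.0, 0.0, -139.4]
force: [3.4, -3.6, -4.1]
gripper_width: 13.1
gripper_force: 12.0
```

>>> arm_command([
  {"offset":[0,0,-0.0003],"spin":0},
  {"offset":[0,0,0],"spin":0},
])

```text
time_s: 14.82
ee_pos: [503.8, 112.3, 86.8]
ee_rot: [-180.0, 0.0, -139.4]
force: [3.9, -3.2, -4.4]
gripper_width: 12.6
gripper_force: 12.0
```

>>> arm_command([
  {"offset":[0,0,-0.0003],"spin":0},
  {"offset":[0,0,0],"spin":0},
])

```text
time_s: 15.08
ee_pos: [503.8, 112.3, 87.1]
ee_rot: [-180.0, 0.0, -139.4]
force: [2.8, -3.5, -4.1]
gripper_width: 13.0
gripper_force: 12.0
```

Run:
```python
from h import *
st=dict(ee_pos=[491.43,107.42,227.8],ee_rot=[179.976,.064,24.66]); c=cam('wrist',st)
im=cv2.imread('pics/w1.png')
# housing/panel boundary edges by subpixel: refine bright spots (screws) near guesses
g=cv2.cvtColor(im,cv2.COLOR_BGR2GRAY).astype(float)
pts=[]
for u,v in [(67,66),(389,174),(55,149)]:
    w=g[v-6:v+7,u-6:u+7]; w=np.clip(w-np.median(w)-15,0,None); yy,xx=np.mgrid[v-6:v+7,u-6:u+7]
    p=((w*xx).sum()/w.sum(),(w*yy).sum()/w.sum()); P=at_z(c,p,75); pts.append(P); print(p,P)
D=pts[0]-pts[1]; print('sealer yaw',np.degrees(np.arctan2(-D[0],D[1])),np.hypot(*D[:2]))
D=pts[0]-pts[2]; print('yaw2',np.degrees(np.arctan2(D[1],D[0])))
def c2(px,z=75): return at_z(c,px,z)
ctr=np.array([503.4,112.3])
for px in [(244,133),(258,132),(275,139.5),(286,155)]:
    q=at_z(c,px,75)[:2]-ctr; print('dot yaw',np.degrees(np.arctan2(q[1],q[0])),np.hypot(*q))
```

```text
(np.float64(62.78471651602301), np.float64(64.92111750205423)) [519.13713246 365.35006581  75.        ]
(np.float64(391.5842696629214), np.float64(176.04494382022472)) [566.59259275 -57.6492328   75.        ]
(np.float64(51.121342777948875), np.float64(149.19340930089314)) [415.80422851 354.75845286  75.        ]
sealer yaw 6.40113525751451 425.65294235526045
yaw2 5.852373664238475
dot yaw 40.24448624497491 43.36570524556951
dot yaw 16.85859829996956 43.39393447352688
dot yaw -14.408202609336422 43.442080730724925
dot yaw -46.67530926682705 44.22213175079204
```

>>> arm_command([
  {"offset":[0,0,0],"spin":0.02},
  {"offset":[0,0,0],"spin":0.04},
  {"offset":[0,0,0],"spin":0.06},
  {"offset":[0,0,0],"spin":0.06},
  {"offset":[0,0,0],"spin":0.06},
])

```text
time_s: 15.7
ee_pos: [503.9, 112.1, 87.1]
ee_rot: [-179.9, 0.0, -153.3]
force: [4.2, -4.2, -4.7]
gripper_width: 12.9
gripper_force: 12.0
```

>>> arm_command([
  {"offset":[0,0,0],"spin":0.06},
  {"offset":[0,0,0],"spin":0.06},
  {"offset":[0,0,0],"spin":0.06},
  {"offset":[0,0,0],"spin":0.06},
  {"offset":[0,0,0],"spin":0.06},
])

```text
time_s: 16.32
ee_pos: [504.0, 111.9, 87.1]
ee_rot: [-179.9, 0.0, -170.4]
force: [3.6, -4.9, -4.5]
gripper_width: 13.1
gripper_force: 12.0
```

>>> arm_command([
  {"offset":[0,0,0],"spin":0.06},
  {"offset":[0,0,0],"spin":0.06},
  {"offset":[0,0,0],"spin":0.06},
  {"offset":[0,0,0],"spin":0.06},
  {"offset":[0,0,0],"spin":0.06},
])

```text
time_s: 16.95
ee_pos: [504.0, 111.7, 87.1]
ee_rot: [-179.9, 0.1, 172.4]
force: [3.4, -5.8, -4.7]
gripper_width: 13.2
gripper_force: 12.0
```

>>> arm_command([
  {"offset":[0,0,0],"spin":0.06},
  {"offset":[0,0,0],"spin":0.04},
  {"offset":[0,0,0],"spin":0.03},
  {"offset":[0,0,0],"spin":0},
  {"offset":[0,0,0],"spin":0},
])

```text
time_s: 17.58
ee_pos: [503.9, 111.6, 87.1]
ee_rot: [-179.9, 0.1, 165.0]
force: [4.5, -5.9, -4.5]
gripper_width: 12.7
gripper_force: 12.0
```

```bash
cat > chk.py <<'E'
from bar import *
s,im,d,c,P,I=bar()
Rt=R.from_euler('xyz',s['ee_rot'],degrees=True).as_matrix()
L=(P-s['ee_pos'])@Rt
t=(P[:,2]>112)&(L[:,0]>17)&(L[:,0]<24)&(abs(L[:,1])<9)
print('tail z',np.median(P[t,2]),'mid y',np.median(L[t,1]),'skirt',np.median(P[(P[:,2]>80)&(P[:,2]<100),2]),'yaw',s['ee_rot'][2],s['force'],s['torque'],s['time_s'])
cv2.imwrite('pics/now.png',im)
E
python3 chk.py
```

```text
n 1658 rect 488.5123291015625 114.83280944824219 27.317277908325195 25.434850692749023 pca yaw -105.33402059541237 mean [487.74178376 115.82469775 125.62668188] ztop [129.61749353 136.38782941] panel z 76.31002767620936
tail z 129.0376576150001 mid y -0.42603043587334755 skirt 95.58620161244859 yaw 165.01919423183202 [ 4.50258422 -5.86632214 -4.45131025] [-1.10507722 -0.81944436 -0.04282165] 17.575
```

>>> arm_command([
  {"offset":[0,0,0.0005],"spin":0},
  {"offset":[0,0,0.0005],"spin":0},
  {"offset":[0,0,0],"spin":0},
])

```text
time_s: 18.0
ee_pos: [503.9, 111.6, 87.0]
ee_rot: [-179.9, 0.1, 165.0]
force: [2.3, -7.0, 2.5]
gripper_width: 12.8
gripper_force: 12.0
```

>>> arm_command([
  {"offset":[0,0,0.0005],"spin":0},
  {"offset":[0,0,0],"spin":0},
])

```text
time_s: 18.25
ee_pos: [503.9, 111.6, 86.7]
ee_rot: [-179.9, 0.1, 165.0]
force: [2.3, -6.1, 1.8]
gripper_width: 12.9
gripper_force: 12.0
```

>>> arm_command([
  {"offset":[0,0,0.0005],"spin":0},
  {"offset":[0,0,0],"spin":0},
])

```text
time_s: 18.5
ee_pos: [503.9, 111.6, 86.2]
ee_rot: [-179.9, 0.1, 165.0]
force: [1.5, -5.7, 3.2]
gripper_width: 13.1
gripper_force: 12.0
```

>>> arm_command([
  {"offset":[0,0,0.0005],"spin":0},
  {"offset":[0,0,0.0005],"spin":0},
  {"offset":[0,0,0],"spin":0},
])

```text
time_s: 18.88
ee_pos: [504.0, 111.6, 85.2]
ee_rot: [-179.9, 0.1, 165.0]
force: [2.2, -6.5, 2.7]
gripper_width: 12.9
gripper_force: 12.0
```

>>> arm_command([
  {"offset":[0,0,0.0005],"spin":0},
  {"offset":[0,0,0],"spin":0},
])

```text
time_s: 19.12
ee_pos: [504.0, 111.6, 84.7]
ee_rot: [-179.9, 0.1, 165.0]
force: [1.4, -6.7, 1.8]
gripper_width: 13.3
gripper_force: 12.0
```

>>> arm_command([
  {"offset":[0,0,0.0005],"spin":0},
  {"offset":[0,0,0],"spin":0},
])

```text
time_s: 19.38
ee_pos: [504.0, 111.6, 84.2]
ee_rot: [-179.9, 0.1, 165.0]
force: [2.1, -6.4, 2.9]
gripper_width: 12.9
gripper_force: 12.0
```

>>> arm_command([
  {"offset":[0,0,0.0004],"spin":0},
  {"offset":[0,0,0],"spin":0},
])

```text
time_s: 19.62
ee_pos: [503.9, 111.6, 83.9]
ee_rot: [-179.9, 0.1, 165.0]
force: [2.0, -6.5, 3.4]
gripper_width: 13.0
gripper_force: 12.0
```

>>> arm_command([
  {"offset":[0,0,0.0004],"spin":0},
  {"offset":[0,0,0],"spin":0},
])

```text
time_s: 19.88
ee_pos: [503.9, 111.6, 83.8]
ee_rot: [-179.9, 0.1, 165.0]
force: [1.1, -7.0, 4.8]
gripper_width: 12.9
gripper_force: 12.0
```

>>> arm_command([
  {"offset":[0,0,0.0005],"spin":0},
  {"offset":[0,0,0],"spin":0},
])

```text
time_s: 20.12
ee_pos: [503.9, 111.6, 83.7]
ee_rot: [-179.9, 0.1, 165.0]
force: [0.4, -6.7, 7.7]
gripper_width: 13.2
gripper_force: 12.0
```

>>> arm_command([
  {"offset":[0,0,0],"spin":0.02},
  {"offset":[0,0,0],"spin":0},
])

```text
time_s: 20.38
ee_pos: [504.0, 111.6, 83.7]
ee_rot: [-179.9, 0.1, 163.9]
force: [-0.4, -6.6, 8.8]
gripper_width: 13.0
gripper_force: 12.0
```

>>> arm_command([
  {"offset":[0,0,0],"spin":0.02},
  {"offset":[0,0,0],"spin":0},
])

```text
time_s: 20.62
ee_pos: [503.9, 111.5, 83.7]
ee_rot: [-179.9, 0.1, 162.7]
force: [-1.1, -7.8, 8.0]
gripper_width: 12.7
gripper_force: 12.0
```

>>> arm_command([
  {"offset":[0,0,0],"spin":0.015},
  {"offset":[0,0,0],"spin":0.015},
])

```text
time_s: 20.88
ee_pos: [503.9, 111.6, 83.7]
ee_rot: [-179.9, 0.1, 161.0]
force: [-1.0, -7.0, 8.0]
gripper_width: 12.9
gripper_force: 12.0
```

>>> arm_command([
  {"offset":[0,0,0],"spin":0.015},
  {"offset":[0,0,0],"spin":0.015},
])

```text
time_s: 21.12
ee_pos: [503.9, 111.5, 83.7]
ee_rot: [-179.9, 0.1, 159.3]
force: [-0.3, -7.2, 6.7]
gripper_width: 13.1
gripper_force: 12.0
```

>>> arm_command([
  {"offset":[0,0,0],"spin":0.015},
  {"offset":[0,0,0],"spin":0.015},
])

```text
time_s: 21.38
ee_pos: [503.9, 111.5, 83.6]
ee_rot: [-179.9, 0.1, 157.6]
force: [0.9, -6.4, 9.4]
gripper_width: 12.8
gripper_force: 12.0
```

>>> arm_command([
  {"offset":[0,0,0],"spin":0.015},
  {"offset":[0,0,0],"spin":0.015},
])

```text
time_s: 21.62
ee_pos: [503.9, 111.5, 83.7]
ee_rot: [-179.9, 0.1, 155.8]
force: [-0.5, -7.0, 9.5]
gripper_width: 13.3
gripper_force: 12.0
```

>>> arm_command([
  {"offset":[0,0,0],"spin":0.015},
  {"offset":[0,0,0],"spin":0.015},
])

```text
time_s: 21.88
ee_pos: [503.9, 111.5, 83.7]
ee_rot: [-179.9, 0.1, 154.1]
force: [-1.1, -7.0, 7.1]
gripper_width: 12.8
gripper_force: 12.0
```

>>> arm_command([
  {"offset":[0,0,0],"spin":0.015},
  {"offset":[0,0,0],"spin":0.015},
])

```text
time_s: 22.12
ee_pos: [503.9, 111.5, 83.6]
ee_rot: [-179.9, 0.1, 152.4]
force: [-0.2, -7.3, 9.6]
gripper_width: 13.0
gripper_force: 12.0
```

>>> arm_command([
  {"offset":[0,0,0],"spin":0.015},
  {"offset":[0,0,0],"spin":0.015},
])

```text
time_s: 22.38
ee_pos: [503.9, 111.4, 83.6]
ee_rot: [-179.9, 0.1, 150.7]
force: [-0.5, -7.8, 6.7]
gripper_width: 13.1
gripper_force: 12.0
```

>>> arm_command([
  {"offset":[0,0,0],"spin":0.015},
  {"offset":[0,0,0],"spin":0.015},
])

```text
time_s: 22.62
ee_pos: [503.8, 111.4, 83.6]
ee_rot: [-179.9, 0.1, 149.0]
force: [0.1, -6.8, 7.5]
gripper_width: 12.6
gripper_force: 12.0
```

>>> arm_command([
  {"offset":[0,0,0],"spin":0.015},
  {"offset":[0,0,0],"spin":0.015},
])

```text
time_s: 22.88
ee_pos: [503.8, 111.4, 83.5]
ee_rot: [-179.9, 0.1, 147.3]
force: [0.3, -7.3, 6.9]
gripper_width: 12.7
gripper_force: 12.0
```

>>> arm_command([
  {"offset":[0,0,0],"spin":0.015},
  {"offset":[0,0,0],"spin":0.015},
])

```text
time_s: 23.12
ee_pos: [503.8, 111.4, 83.3]
ee_rot: [-179.9, 0.1, 145.5]
force: [0.6, -7.2, 5.5]
gripper_width: 13.2
gripper_force: 12.0
```

```bash
python3 chk.py
```

```text
n 1719 rect 491.2704162597656 121.07778930664062 25.49119758605957 26.67833709716797 pca yaw -124.648346372056 mean [490.01927941 120.73381996 123.21383724] ztop [126.16186726 136.50243018] panel z 76.30219762004802
tail z 125.65877966327469 mid y -0.38607766130497445 skirt 91.9422845425714 yaw 145.53960152776335 [ 0.64306257 -7.242225    5.52407714] [-1.37486368 -0.14935359  0.05860968] 23.125
```

The height is easing down and the force is falling, so the slot may have been reached. Pressing lightly to test.

>>> arm_command([
  {"offset":[0,0,0.0005],"spin":0},
  {"offset":[0,0,0],"spin":0},
])

```text
time_s: 23.42
ee_pos: [503.8, 111.3, 82.5]
ee_rot: [-179.9, 0.1, 145.5]
force: [1.9, -6.4, 4.0]
gripper_width: 13.1
gripper_force: 12.0
```

>>> arm_command([
  {"offset":[0,0,0.0005],"spin":0},
  {"offset":[0,0,0],"spin":0},
])

```text
time_s: 23.68
ee_pos: [503.8, 111.3, 81.9]
ee_rot: [-179.9, 0.1, 145.5]
force: [3.1, -7.0, 1.6]
gripper_width: 13.1
gripper_force: 12.0
```

It's dropping freely with friction-level force, so it's in the slot. Continuing to home.

>>> arm_command([
  {"offset":[0,0,0.0005],"spin":0},
  {"offset":[0,0,0.0005],"spin":0},
  {"offset":[0,0,0.0005],"spin":0},
  {"offset":[0,0,0],"spin":0},
])

```text
time_s: 24.18
ee_pos: [503.8, 111.4, 80.3]
ee_rot: [-179.9, 0.1, 145.5]
force: [2.5, -8.6, 3.0]
gripper_width: 13.3
gripper_force: 12.0
```

>>> arm_command([
  {"offset":[0,0,0.0005],"spin":0},
  {"offset":[0,0,0.0005],"spin":0},
  {"offset":[0,0,0.0005],"spin":0},
  {"offset":[0,0,0],"spin":0},
])

```text
time_s: 24.68
ee_pos: [503.8, 111.3, 78.8]
ee_rot: [-179.9, 0.1, 145.5]
force: [-0.1, -7.7, 3.6]
gripper_width: 12.7
gripper_force: 12.0
```

>>> arm_command([
  {"offset":[0,0,0.0005],"spin":0},
  {"offset":[0,0,0.0005],"spin":0},
  {"offset":[0,0,0.0005],"spin":0},
  {"offset":[0,0,0],"spin":0},
])

```text
time_s: 25.18
ee_pos: [503.8, 111.3, 77.3]
ee_rot: [-179.9, 0.1, 145.5]
force: [1.7, -7.9, 3.3]
gripper_width: 13.0
gripper_force: 12.0
```

>>> arm_command([
  {"offset":[0,0,0.0005],"spin":0},
  {"offset":[0,0,0.0005],"spin":0},
  {"offset":[0,0,0],"spin":0},
])

```text
time_s: 25.55
ee_pos: [503.8, 111.3, 76.3]
ee_rot: [-179.9, 0.1, 145.5]
force: [2.8, -7.4, -0.3]
gripper_width: 13.4
gripper_force: 12.0
```

>>> arm_command([
  {"offset":[0,0,0.0005],"spin":0},
  {"offset":[0,0,0],"spin":0},
])

```text
time_s: 25.8
ee_pos: [503.8, 111.3, 75.8]
ee_rot: [-179.9, 0.1, 145.5]
force: [1.4, -7.0, 3.1]
gripper_width: 12.9
gripper_force: 12.0
```

>>> arm_command([
  {"offset":[0,0,0.0005],"spin":0},
  {"offset":[0,0,0],"spin":0},
])

```text
time_s: 26.05
ee_pos: [503.8, 111.3, 75.6]
ee_rot: [-179.9, 0.1, 145.5]
force: [1.6, -7.3, 5.6]
gripper_width: 13.1
gripper_force: 12.0
```

```bash
python3 chk.py
```

```text
n 1759 rect 490.2689208984375 119.39313507080078 26.83264923095703 25.657583236694336 pca yaw -124.55310910022135 mean [490.21680592 120.61373628 119.37939879] ztop [118.95734785 136.43982642] panel z 76.2529594202048
tail z 118.5622107623864 mid y -0.09944262858803767 skirt 84.28817930809336 yaw 145.5006079038672 [ 1.57267552 -7.29743843  5.64926121] [-1.35004505 -0.18077618 -0.23611231] 26.05
```

It's home: skirt and bar are back at their starting heights, with contact felt. Releasing and rising.

>>> arm_command([
  {"offset":[0,0,0],"spin":0},
  {"offset":[0,0,0],"spin":0},
  {"offset":[0,0,0],"spin":0},
  {"offset":[0,0,0],"spin":0},
], jaw=0.04)

```text
time_s: 26.6
ee_pos: [503.3, 112.8, 74.2]
ee_rot: [-180.0, -0.0, 145.5]
force: [0.8, -0.5, -1.0]
gripper_width: 39.7
gripper_force: 0.0
```

>>> arm_command([
  {"offset":[0,0,-0.01],"spin":0},
  {"offset":[0,0,-0.04],"spin":0},
  {"offset":[0,0,-0.05],"spin":0},
  {"offset":[0,0,-0.05],"spin":0},
  {"offset":[0,0,0],"spin":0},
])

```text
time_s: 27.22
ee_pos: [506.1, 113.1, 229.3]
ee_rot: [179.6, 0.4, 145.5]
force: [-0.2, 1.1, -0.8]
gripper_width: 40.0
gripper_force: 0.0
```

>>> arm_command([
  {"offset":[0,0,0],"spin":0},
  {"offset":[0,0,0],"spin":0},
])

```text
time_s: 27.48
ee_pos: [502.6, 112.3, 222.9]
ee_rot: [-179.9, -0.1, 145.5]
force: [-0.7, -0.1, -1.3]
gripper_width: 40.0
gripper_force: 0.0
```

Run:
```python
from bar import *
s,im,d,c,P,I=bar(zhi=135)
sk=P[(P[:,2]>80)&(P[:,2]<100)];print('skirt z',np.median(sk[:,2]),s['ee_pos'],s['force'])
env.grab_frame('top'); print(env.pinpoint('top','bar_end')[:1])
cv2.imwrite('pics/end.png',cv2.resize(im[90:250,150:350],(750,600)))
```

```text
n 462 rect 502.447998046875 111.86942291259766 12.668007850646973 44.88605499267578 pca yaw -36.388747891856866 mean [501.4200282  112.63962898 118.30349713] ztop [118.93773012 120.32145773] panel z 76.25750274538404
skirt z 84.24381564569643 [502.58178627 112.31545268 222.87393761] [-0.71318923 -0.08516401 -1.33586892]
[{'location': [144.3, 172.6], 'score': 0.75}]
```

View pics/end.png

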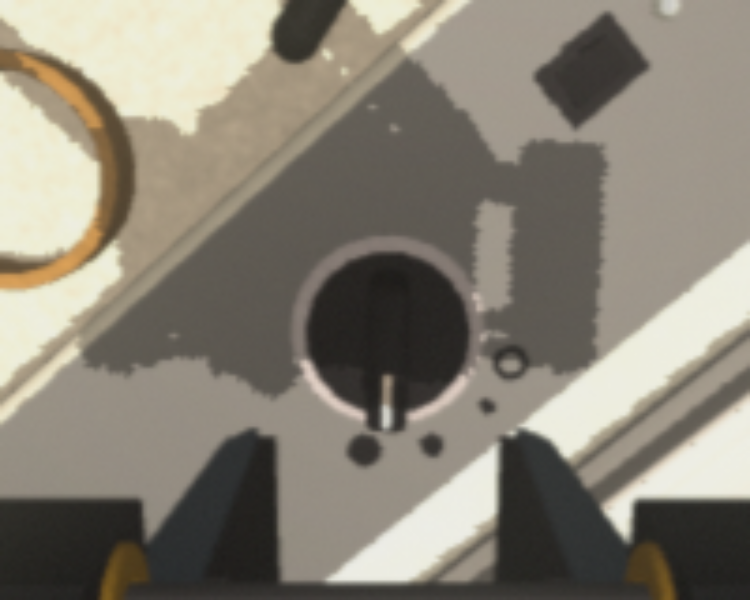

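The pointer (387,410) stands between the middle dot (431,445) and the large dot (364,449). That puts dial_turn at about 1.3 rad. The dial is at home height and the gripper is clear, so I'm handing in.

```bash
python3 -c "
from workcell import env
print(env.job_done())"
```

```text
the job is handed in; nothing more can be done
None
```

The dial is locked in the first slot past the middle dot (dial_turn about 1.3 rad) and back at its home height, with the gripper clear; the job is handed in, but no verdict came back. I raised the dial about 10–11 mm without distinctly feeling its upper stop.

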